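# Index the vial carousel to the black-capped vial and close the reader's light hood

## Robot

A 6-joint arm with a two-finger parallel gripper is mounted at the origin on the work surface; the furniture and walls round the work are solid. World frame = base frame: x ahead of the robot, y to its left, z up, the work surface at z = 0. Lengths are in m, angles in rad, forces in N, time in s.
With the tool pointing down it reaches from about 0.35 to 0.775 m from the base axis. Payload 7.3 kg.
Tool frame: the origin (TCP) lies on the mounting face of the last link; the fingertips stand 178 mm ahead of it and the grasp point (between the pads) lies 159 mm ahead of it; y points along the fingers, z is the direction in which the jaws open and shut, and the axes are right-handed (so a half turn about y gives the same grasp; the last joint's range is limited). The gripper opens to 92 mm and grips with 3 to 60 N. Pads are 19 mm wide; open, the fingers measure 130 mm over their backs; the gripper's body (75 mm by 190 mm) begins 47 mm behind the grasp point.
Start: joints at [-1.465, 0.342, 1.524, -0, 1.275, -0.146], TCP at [0.131, -0.508, 0.405] pointing down, gripper open.
Joint ranges: [-2.53, 2.53], [-0.77, 2.02], [0.04, 2.7], [-1, 4.14], [0.28, 2.66], [-3.11, 3.11]. Speed limits (rad/s): [2.57, 2.57, 3.14, 3.14, 3.14, 3.14].

## Interface

Orientations are given as a unit quaternion [w, x, y, z].
In Python, from bench import manip, fingers, inverse_kinematics, sense, capture, camera_info, search_frame gives the robot as it stands. Calls block until the motion is done:
- manip.goto(position, orientation): joint-space move of the TCP to a pose.
- manip.move_linear(position, rate=0.15, rot=None): straight line of the TCP; rot=None keeps the orientation; rate is the mean speed in m/s.
- manip.move_j(angles): joint-space move.
- fingers.gripper_to(opening, strength=None): finger opening in m; strength is the grip in N (None keeps the last); returns when the fingers have stopped.
- manip.sleep(seconds).
- inverse_kinematics(position, orientation): joint angles nearest the present ones, or None.
- sense(): the state.
- capture(name): name is "side" or "top"; returns the picture (384x512x3 uint8, red, green, blue); there is no depth.
- camera_info(name): a dict with "fov_y" (degrees; the focal length in pixels is half the picture's height over the tangent of half this angle, whatever the lens; pixels are square), "cx", "cy" (the principal point, pixels), "dist" ([k1, k2, p1, p2, k3] as OpenCV has them; the pictures are not rectified), "eye" and "rotation" of the camera in the world. Camera axes: x right, y down, z forward; pixel columns grow to the right and rows downward; lengths in m; the calibration is good to about 2 mm. A picture is of the moment at which its call begins. camera_info takes no time and is no camera call.
A pose or a line that the arm cannot do raises manip.PlanningError and nothing moves.
- manip.finish_job(): hands the job in, once; it reports no verdict.
Trained networks look in the newest picture that a camera, given by its name, has taken for a name from the list of things; names that differ only in an ending like _2 or _b are one class to them, and where a whole thing is asked for, a point or a joint stands for the part that bears it (a point fixed in the world has none). Each returns a list of dicts, best first, with "confidence" (0 to 1); they miss things now and then, are a little off and sometimes report something else, mostly with a low value. They report only what shows in the picture. A call takes as long as a camera call.
- search_frame(thing, camera): "xy" ([column, row] as shares, 0 to 1, of the picture: columns of its width, rows of its height, amid what is visible of it).
The state is a dict: "clock": time; "q": joint angles; "qd": joint speeds; "tau": joint torques, N m; "position": TCP position; "tcp_rot": TCP orientation; "force": force on the tool from outside, world axes, zero at the start; "moment": the same for the moment, N m; "opening": finger opening in m.
Only numpy, scipy, OpenCV 4.12 (cv2) and the standard library are available. Lean on these libraries where they do the work, as an engineer would, in place of code of your own. Each camera call takes 0.05 s, during which the arm holds its last target. There are 200 camera calls.

## Task

The black-capped vial is to be read next. The carousel was left between two stops: press the reader's black knob down gently to free it and turn it the shorter way round until that vial stands in front of the light hood, near the red line, then feel for the index slot there, in which the knob must spring fully up and lock; do not force it against its stop or its lock. Then slide the hood gently over the vial as far as its stop and let go; leave all vials standing in their sleeves and do not disturb the things around the reader.

Things in the scene. Friction and masses are not known exactly. Their poses are not given: they have to be found in the camera images.
- reader: White bench-top vial reader, fixed; origin on the bench under the carousel's vertical spindle, z up. Round base (radius 96 mm, top 36 mm high). On its -y side a block (78 mm wide in x, y = -89 to -187 mm, top 58 mm high) carries the light hood on two rails; small display on the block's +x face. The reader stands with its -y side roughly to the robot's left.
- station (a point): The reading station: the sleeve place on the reader's -y axis, 70 mm from the spindle, 44 mm above the bench (sleeve floor), marked by a red line on the base in front of the hood. Axes as the reader's. The vial is at the station when it is locked with its underside's centre within a few mm (at most 9 across) of here.
- sleeves (a point): Point on the spindle, level with the sleeves' rims (64 mm above the bench); axes as the reader's. Round the spindle turns the carousel, an aluminium plate of radius 84 mm with 8 sleeves (bore 17.6 mm) 45 degrees apart at radius 70 mm; endless either way, friction about 0.2 N m. At the start it was left unlocked between two index slots; 7 sleeves hold vials.
- knob_top (a point): Where the black knob's flat top centre lies when the knob is up: on the spindle, 146 mm above the bench (fixed to the reader, does not move with the knob). Knob: round, knurled, 42 mm diameter, 34 mm high, over a hub of radius 20.5 mm. It drives the carousel through a dog with play: up to 7 degrees of lost motion when the direction changes. A green band shows under it only when up.
- plunger (a joint): How far the knob is pressed down (m), against a spring of 5 N plus 0.8 N per mm. 0 = up: its key sits in a slot, carousel locked (0.8 degrees play each way). Over 0.004 = turns free of the index ring; 0.0065 = hard stop. Let go away from a slot (as at the start) the flat key rests on the ring, knob 4 mm down; it does not centre itself and rises only once a slot is over it.
- index (a point): On the spindle at the height of the hidden index ring (28 mm); axes as the reader's. 8 slots 45 degrees apart, but the ring is set to the beam, not to the red line: the slot may lie up to 4.6 degrees to either side of where the vial faces the line, so it must be felt. The key, 58 mm from the spindle, is damaged by over 20 N: hard pressing on the stop, pulling up at the ring, twisting (1.1 N m) in the slot.
- hood (a joint): Travel (m) of the dark grey light hood along the reader's +y: 0 = open (starts at 0 to 0.005); closed at 0.028, where it meets a rubber stop (9 N per mm) that must not be hit with more than 25 N. Rail friction 2 N; stays where left. Hood: inverted U open toward the spindle, 42 mm wide (36 inside), 31 mm long, 70 to 107 mm above the bench.
- hood_post (a point): Centre of the top of the aluminium grip post on the hood's roof: 12 mm diameter with a 15 mm collar on its top 6 mm; top 138 mm above the bench, roof 107 mm. With the hood at 0 it is 101.5 mm from the spindle along the reader's -y.
- vial_1: The vial to be read: black screw cap, pale yellow sample; 15 mm diameter, 50 mm tall, 12 g; origin at the centre of its underside, z up. Stands loose in one of the sleeves (1 mm of play), 44 mm above the bench; top 94 mm above the bench. It starts 55 to 125 degrees round the spindle from the station, on either side.
- vial_7: Another vial of the same size in a sleeve: white cap, yellow sample. Origin at the centre of its underside.
- vial_2: Another vial of the same size in a sleeve: green cap, pale blue sample. Origin at the centre of its underside.
- vial_5: Another vial of the same size in a sleeve: red cap, pale blue sample. Origin at the centre of its underside.
- vial_3: Another vial of the same size in a sleeve: green cap, brown sample. Origin at the centre of its underside.
- vial_4: Another vial of the same size in a sleeve: red cap, yellow sample. Origin at the centre of its underside.
- vial_6: Another vial of the same size in a sleeve: white cap, brown sample. Origin at the centre of its underside.
- bottle_1: Small dropper bottle, 33 mm wide, 102 mm tall, standing behind the reader; origin at its underside. Not to be disturbed.
- beaker: Small clear beaker, 45 mm wide, 57 mm tall, standing behind the reader; origin at its underside. Not to be disturbed.
- vial_rack: White vial rack, empty, 62 x 146 x 36 mm, to the left of the reader; origin at its underside. Not to be disturbed.

How it is judged:
On the way:
1. the black-capped vial stands at the reading station and the knob is up and locked, the hood still open (x of vial_1 in the frame of reader between -0.009 and 0.009 m and y of vial_1 in the frame of reader below -0.065 m and value of joint plunger below 0.0015 m and value of joint hood below 0.012 m), for 0.2 s.
At the end, for the whole second after the job is handed in: The black-capped vial stands at the station (within 9 mm across and no more than 5 mm short along the station's axis), the knob is up within 1.5 mm, the hood is closed to at least 25.5 of its 28 mm, and all seven vials stand at rest in their sleeves, tilted less than 0.2 rad (x of vial_1 in the frame of reader between -0.009 and 0.009 m and y of vial_1 in the frame of reader below -0.065 m and value of joint plunger below 0.0015 m and value of joint hood above 0.0255 m and linear speed of vial_1 below 0.02 m/s and angle between each of vial_7, vial_1, vial_2, vial_5, vial_3, vial_4, vial_6's own z axis and vertical below 0.2 rad); the robot touches nothing.
It fails at once if the black-capped vial is carried the long way, past the side opposite the station (y of vial_1 in the frame of reader above 0.064 m).
It fails at once if the knob's key or press stop is forced (more than 20 N on the key) (contact force between lock_key and anything else above 20 N).
It fails at once if the hood is rammed against its stop (more than 25 N) (contact force between hood and reader above 25 N).
It fails at once if a vial is lifted out of its sleeve or tipped (height (world z) of any of vial_7, vial_1, vial_2, vial_5, vial_3, vial_4, vial_6 above 0.062 m or angle between any of vial_7, vial_1, vial_2, vial_5, vial_3, vial_4, vial_6's own z axis and vertical above 0.4 rad).
It fails at once if dropper bottle, beaker or vial rack is pushed by more than 15 mm (distance of any of bottle_1, beaker, vial_rack from where it was at the start of the episode above 0.015 m).
It also fails if it takes over 67 s, if anything falls off the work surface, if the arm or the gripper's body presses on something with over 40 N, if the wrist force passes 120 N, or if a joint passes its speed limit or range.

## Working session

There is one attempt and no reset: what is moved stays moved. The work goes in short steps, each a Python script; the robot and the scene stay as the last script left them, time stands still between calls to the robot, and variables do not carry over. Pictures are saved under pics/ and viewed, about 8 in all and at most 12, crops included, and the job is handed in when it is done.

```bash
ls; mkdir -p pics; cat > h.py <<'E'
import numpy as np, cv2
from bench import manip, fingers, inverse_kinematics, sense, capture, camera_info, search_frame
from scipy.spatial.transform import Rotation as R
def KD(n):
    i=camera_info(n); f=192/np.tan(np.radians(i['fov_y'])/2)
    return np.array([[f,0,i['cx']],[0,f,i['cy']],[0,0,1]]),np.array(i['dist'],float),np.array(i['eye']),i['rotation']
def rotm(r):
    r=np.array(r,float)
    return r if r.shape==(3,3) else R.from_quat(r[[1,2,3,0]]).as_matrix()
def ray(n,uv):
    K,D,e,r=KD(n); p=cv2.undistortPoints(np.array([[uv]],float),K,D)[0,0]
    d=rotm(r)@np.array([p[0],p[1],1]); return e,d/np.linalg.norm(d)
def atz(n,uv,z):
    e,d=ray(n,uv); return e+d*(z-e[2])/d[2]
def proj(n,X):
    K,D,e,r=KD(n); M=rotm(r).T
    return cv2.projectPoints(np.atleast_2d(np.array(X,float)),cv2.Rodrigues(M)[0],-M@e,K,D)[0][:,0]
def tri(a,b):
    (e1,d1),(e2,d2)=ray('top',a),ray('side',b)
    s=np.linalg.lstsq(np.c_[d1,-d2],e2-e1,rcond=None)[0]
    p,q=e1+s[0]*d1,e2+s[1]*d2
    return (p+q)/2,np.linalg.norm(p-q)
E
python3 - <<'E'
from h import *
im={}
for n in('top','side'):
    im[n]=capture(n); print(n,camera_info(n))
    cv2.imwrite(f'pics/{n}0.png',im[n][:,:,::-1])
for t in ['knob_top','hood_post','vial_1','vial_7','station','bottle_1','beaker','vial_rack','reader','hood']:
    for n in('top','side'):
        try: print(t,n,[(np.round(np.array(d['xy'])*[512,384],1).tolist(),round(d['confidence'],2)) for d in search_frame(t,n)][:8])
        except Exception as e: print(t,n,e)
s=sense();print(s)
E
```

```text
pics
top {'fov_y': 47.18221348406379, 'cx': 255.56035051903223, 'cy': 190.85018867958019, 'dist': array([-0.02606184,  0.        ,  0.        ,  0.        ,  0.        ]), 'eye': array([0.36639437, 0.0865366 , 1.27473229]), 'rotation': array([ 0.0734996 , -0.69605389,  0.7120936 , -0.05504093])}
side {'fov_y': 51.73049179096569, 'cx': 253.63166007013245, 'cy': 191.6549253525954, 'dist': array([0.017728, 0.      , 0.      , 0.      , 0.      ]), 'eye': array([ 0.56096059, -0.57306093,  0.6582591 ]), 'rotation': array([-4.27684715e-01,  9.03837469e-01,  8.86188630e-04,  1.27604429e-02])}
knob_top top [([274.6, 199.9], 0.8)]
knob_top side [([241.8, 295.7], 0.88)]
hood_post top [([270.8, 193.6], 0.66), ([274.8, 204.2], 0.21)]
hood_post side [([249.1, 206.6], 0.96), ([226.7, 275.1], 0.56)]
vial_1 top [([265.9, 148.6], 0.38)]
vial_1 side [([257.6, 277.4], 0.71), ([212.7, 256.6], 0.46), ([263.3, 230.9], 0.44)]
vial_7 top [([265.9, 148.6], 0.38)]
vial_7 side [([257.6, 277.4], 0.71), ([212.7, 256.6], 0.46), ([263.3, 230.9], 0.44)]
station top [([277.8, 203.0], 0.77)]
station side [([250.9, 29
[... 435 characters left out ...]
, 205.1], 0.69), ([279.3, 244.5], 0.51), ([263.5, 230.1], 0.47)]
{'clock': 1.1, 'q': array([-1.46501102e+00,  3.42005586e-01,  1.52411410e+00,  2.28190442e-05,
        1.27538083e+00, -1.45988191e-01]), 'qd': array([ 0.00189454,  0.00179432, -0.00024884,  0.00118601, -0.00023311,
       -0.00059985]), 'tau': array([ 1.12480393e-03, -4.31141210e+01, -2.44482243e+01,  7.22713047e-02,
        4.85821150e-02, -2.47084495e-05]), 'position': array([ 0.13081985, -0.50844264,  0.40473268]), 'tcp_rot': array([-0.08878518,  0.08877106, -0.70147882,  0.70154427]), 'force': array([0.11622599, 0.0453353 , 0.30009269]), 'moment': array([0.01679104, 0.00607694, 0.00406254]), 'opening': 0.09214284737408351}
```

```bash
python3 - <<'E'
import cv2
a=cv2.imread('pics/top0.png')[90:290,160:360]; b=cv2.imread('pics/side0.png')[150:384,140:374]
a=cv2.resize(a,(400*6//4,600),interpolation=cv2.INTER_CUBIC);a=cv2.resize(a,(600,600))
cv2.imwrite('pics/topc.png',a); cv2.imwrite('pics/sidec.png',cv2.resize(b,(600,600),interpolation=cv2.INTER_CUBIC))
E
```

```text
(no output)
```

View pics/topc.png

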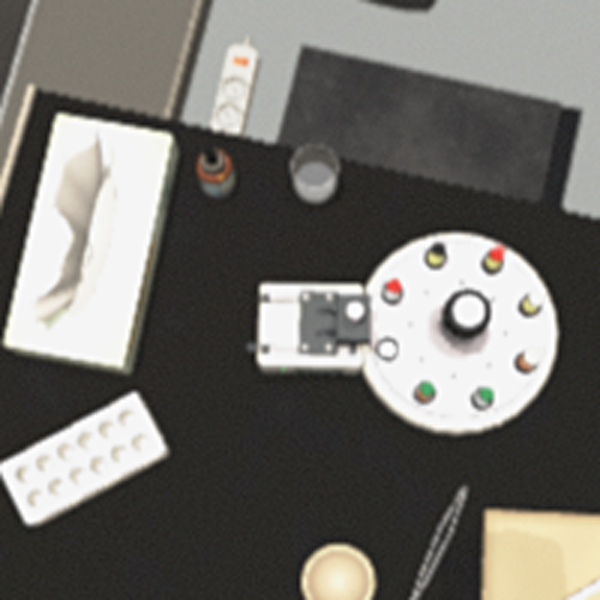

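View pics/sidec.png

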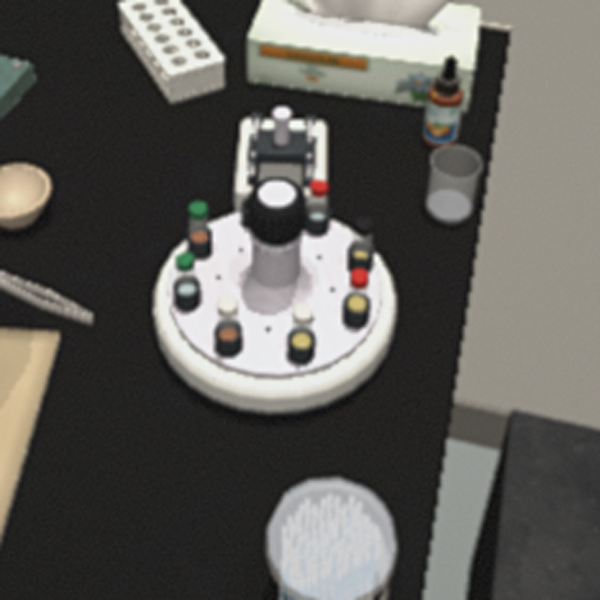

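The top crop (scale 3, offset 160,90) shows the knob top at ≈(468,311), the post top at ≈(355,310), and the black cap at ≈(436,250). The black cap is on the far (+x) side, so the shorter way is CCW seen from above. The side crop shows the knob top at (278,195) and the post at (282,113). The network hits are far off these, so I'll use the picture positions.

```bash
python3 - <<'E'
from h import *
T=lambda x,y:(160+x/3-.33,90+y/3-.33); S=lambda x,y:(140+x*.39-.3,150+y*.39-.3)
k,e=tri(T(468,311),S(278,195)); print('knob',k,e)
p,e2=tri(T(355,310),S(282,113)); print('post',p,e2)
v,e3=tri(T(437,250),S(364,226)); print('cap',v,e3)
kz=atz('top',T(468,311),.142)[:2]; kz2=atz('side',S(278,195),.142)[:2]
pz=atz('top',T(355,310),.138)[:2]; pz2=atz('side',S(282,113),.138)[:2]
print(kz,kz2,pz,pz2)
c=(kz+kz2)/2; d=(pz+pz2)/2-c; print('dist',np.linalg.norm(d),'station dir',np.degrees(np.arctan2(d[1],d[0])))
for n,xy in dict(blk=(437,250),red=(497,256),red2=(394,287),gr=(426,388),gr2=(485,396),wh=(531,299),wh2=(528,354)).items():
    w=atz('top',T(*xy),.092)[:2]-c; print(n,np.linalg.norm(w).round(4),np.degrees(np.arctan2(w[1],w[0])).round(1))
for n,xy in dict(blk=(364,226),red=(360,277),red2=(319,187),gr=(198,209),gr2=(185,260),wh=(302,314),wh2=(227,304)).items():
    w=atz('side',S(*xy),.092)[:2]-c; print(n,np.linalg.norm(w).round(4),np.degrees(np.arctan2(w[1],w[0])).round(1))
s=sense(); print('tool axes',rotm(s['tcp_rot']).round(2))
E
```

```text
knob [ 0.5664762  -0.04257457  0.14058132] 0.0030285409091880323
post [0.57005219 0.05552732 0.13685823] 0.002119422895628109
cap [ 0.63358641 -0.02271169  0.08863578] 0.0037894364563890513
[ 0.56470556 -0.04259596] [ 0.56794126 -0.04357825] [0.56878107 0.05543035] [0.57106918 0.05450125]
dist 0.09811903249666715 station dir 87.89634015910443
blk 0.0678 17.7
red 0.0668 -30.6
red2 0.0685 63.1
gr 0.0716 150.2
gr2 0.0727 -166.5
wh 0.065 -75.1
wh2 0.0665 -120.3
blk 0.071 14.4
red 0.0711 -28.5
red2 0.07 59.8
gr 0.0693 150.4
gr2 0.0691 -164.1
wh 0.0713 -74.2
wh2 0.069 -119.3
tool axes [[-0.97  0.    0.25]
 [-0.25 -0.   -0.97]
 [-0.   -1.    0.  ]]
```

```bash
cat >> h.py <<'E'
def ori(a):
    y=np.array([0,0,-1.]);z=np.array([np.cos(a),np.sin(a),0]);x=np.cross(y,z)
    q=R.from_matrix(np.c_[x,y,z]).as_quat(); return q[[3,0,1,2]]
def jaw():
    m=rotm(sense()['tcp_rot']); return m[:,2]
def F(n=4):
    f=[]; 
    for _ in range(n): manip.sleep(.02); f.append(np.r_[sense()['force'],sense()['moment'][2]])
    return np.mean(f,0)
def st(tag=''):
    s=sense(); print(tag,'t%.2f'%s['clock'],'p',s['position'].round(4),'f',s['force'].round(2),'mz',s['moment'].round(3),'op',round(s['opening'],4),'a',np.degrees(np.arctan2(*jaw()[[1,0]])).round(1),'q6',s['q'][5].round(3))
E
python3 - <<'E'
from h import *
for d in range(-180,180,30):
    q=inverse_kinematics([.5665,-.043,.40],ori(np.radians(d))); print(d,None if q is None else np.round(q,2))
a=np.radians(0)
manip.goto([.5665,-.043,.40],ori(a)); st('hover')
im=capture('side');cv2.imwrite('pics/s1.png',cv2.resize(im[100:334,140:374],(600,600))[:,:,::-1])
print('knob px',proj('side',[.5665,-.043,.142]))
E
```

```text
-180 [-0.21  0.42  1.41 -0.    1.31  2.93]
-150 [-0.21  0.42  1.41 -0.    1.31  2.41]
-120 [-0.21  0.42  1.41  0.    1.31  1.88]
-90 [-0.21  0.42  1.41 -0.    1.31  1.36]
-60 [-0.21  0.42  1.41 -0.    1.31  0.84]
-30 [-0.21  0.42  1.41 -0.    1.31  0.31]
0 [-0.21  0.42  1.41 -0.    1.31 -0.21]
30 [-0.21  0.42  1.41 -0.    1.31 -0.73]
60 [-0.21  0.42  1.41 -0.    1.31 -1.26]
90 [-0.21  0.42  1.41 -0.    1.31 -1.78]
120 [-0.21  0.42  1.41 -0.    1.31 -2.31]
150 [-0.21  0.42  1.41 -0.    1.31 -2.83]
hover t3.38 p [ 0.5664 -0.0439  0.4   ] f [ 0.41 -0.81 -0.09] mz [-0.014 -0.102 -0.01 ] op 0.0918 a -0.1 q6 -0.211
knob px [[247.34608461 225.52406424]]
```

```bash
cat >> h.py <<'E'
def center(maxit=5):
    """null the lateral force along the jaws, gripping lightly"""
    for _ in range(maxit):
        j=jaw(); f=F()[:3]@j; print('  lat',round(f,2),sense()['opening'].round(4))
        if abs(f)<1: break
        p=sense()['position']; manip.move_linear(CMD[0]+j*np.clip(f*.0003,-.0015,.0015),rate=.02); CMD[0]=CMD[0]+j*np.clip(f*.0003,-.0015,.0015)
CMD=[None]
E
python3 - <<'E'
from h import *
fingers.gripper_to(.058,10)
manip.goto([.5665,-.043,.36],ori(np.pi/2)); st()
CMD[0]=np.array([.5665,-.043,.287]); manip.move_linear(CMD[0],rate=.12); st('down'); print(F(8))
fingers.gripper_to(.03,4); st('grip'); center(); st('c'); 
im=capture('side');cv2.imwrite('pics/s1.png',cv2.resize(im[100:334,140:374],(600,600))[:,:,::-1])
print(CMD)
E
```

```text
t5.57 p [ 0.5665 -0.043   0.3601] f [ 0.47 -0.2  -0.  ] mz [ 0.105 -0.16  -0.016] op 0.0582 a 89.9 q6 -1.78
down t6.33 p [ 0.5668 -0.0431  0.2876] f [-0.48 -1.1   0.01] mz [ 0.104 -0.14  -0.013] op 0.058 a 90.0 q6 -1.781
[-0.00225931  0.06333107  0.28279675  0.02298441]
grip t6.88 p [ 0.5666 -0.0433  0.2873] f [-0.7  -1.68  2.38] mz [-0.158 -0.103 -0.022] op 0.0414 a 90.0 q6 -1.781Traceback (most recent call last):
  File "<stdin>", line 5, in <module>
  File "h.py", line 37, in center
    j=jaw(); f=F()[:3]@j; print('  lat',round(f,2),sense()['opening'].round(4))
                                                   ^^^^^^^^^^^^^^^^^^^^^^^^
AttributeError: 'float' object has no attribute 'round'
```

View pics/s1.png

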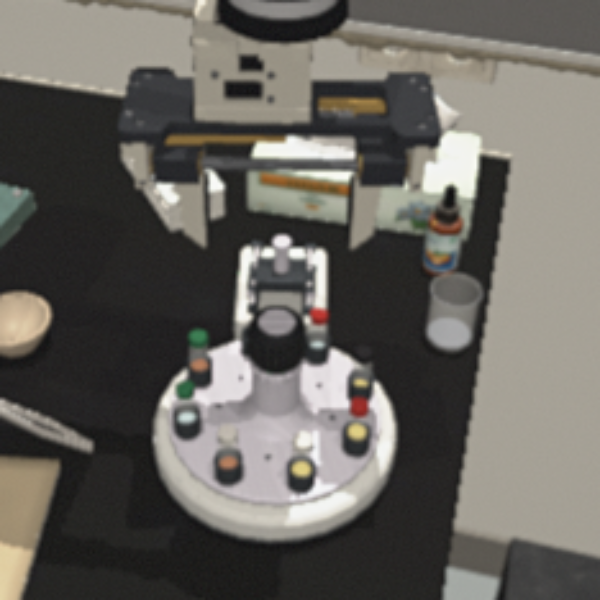

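That was the earlier hover picture: the gripper is centred over the knob, and the scene is unchanged. The knob is now held lightly, with the opening at 41.4 mm. Next I'll centre the gripper on it.

```bash
sed -i "s/sense()\['opening'\].round(4))/round(sense()['opening'],4))/" h.py
python3 - <<'E'
from h import *
CMD[0]=np.array([.5665,-.043,.287])
print(F(8)); center(4); st('c1')
fingers.gripper_to(.056); 
manip.move_j(np.r_[sense()['q'][:5],sense()['q'][5]+np.pi/2]); manip.move_linear(CMD[0],rate=.02,rot=ori(0)); st('turned')
f0=F(6); fingers.gripper_to(.03,4); print(f0,F(8)); center(4); st('c2'); print(CMD)
E
```

```text
[-0.48217491 -2.44125654  2.40971522 -0.00356854]
  lat -3.08 0.0414
  lat 0.7 0.0415
c1 t7.46 p [ 0.5666 -0.0436  0.2872] f [-1.01  0.99  5.64] mz [ 0.273 -0.128 -0.003] op 0.0415 a 90.0 q6 -1.783
turned t9.60 p [ 0.5665 -0.0439  0.287 ] f [0.09 0.23 0.72] mz [-0.03  -0.134 -0.04 ] op 0.056 a 0.0 q6 -0.213
[ 0.46421354 -0.10384519  0.31109935  0.00491016] [ 1.01468135 -0.02311775 -0.62652018  0.01034317]
  lat 0.99 0.0415
c2 t10.29 p [ 0.5666 -0.0439  0.287 ] f [ 1.37 -0.66 -0.99] mz [-0.054 -0.323  0.002] op 0.0415 a 0.0 q6 -0.212
[array([ 0.56649993, -0.04392508,  0.28700047])]
```

```bash
cat >> h.py <<'E'
def turn(deg):
    q=np.array(sense()['q']); q[5]-=np.radians(deg); manip.move_j(q)
E
python3 - <<'E'
from h import *
P=np.array([.5665,-.0439,.287])
fingers.gripper_to(.03,18); print('g',F(6))
for dz in(.0006,.0012):
    manip.move_linear(P-[0,0,dz],rate=.01); print(dz,F(5),sense()['position'][2])
for i in range(2):
    turn(10); print(F(3)); st(i)
for n in('side',):
    cv2.imwrite('pics/s2.png',cv2.resize(capture(n)[150:384,140:374],(600,600))[:,:,::-1])
E
```

```text
g [ 1.86959936 -0.17320568 -0.86253354 -0.01449037]
0.0006 [ 7.99373475e-01  2.17108700e-02  4.42914576e+00 -4.09209708e-03] 0.28684278065068514
0.0012 [-1.46463099e-01  4.89327050e-01  7.69239236e+00  7.24729569e-03] 0.2865010153110535
[0.04770582 0.87118647 5.11847735 0.01568176]
0 t11.62 p [ 0.5666 -0.0438  0.2868] f [0.05 1.27 5.98] mz [ 0.109 -0.024  0.018] op 0.0416 a 9.7 q6 -0.382
[ 0.0247409  -0.11013308  3.44902122 -0.02616905]
1 t11.95 p [ 0.5666 -0.0438  0.2868] f [-0.1  -0.36  3.84] mz [ 0.013 -0.204 -0.039] op 0.0413 a 19.4 q6 -0.551
```

View pics/s2.png

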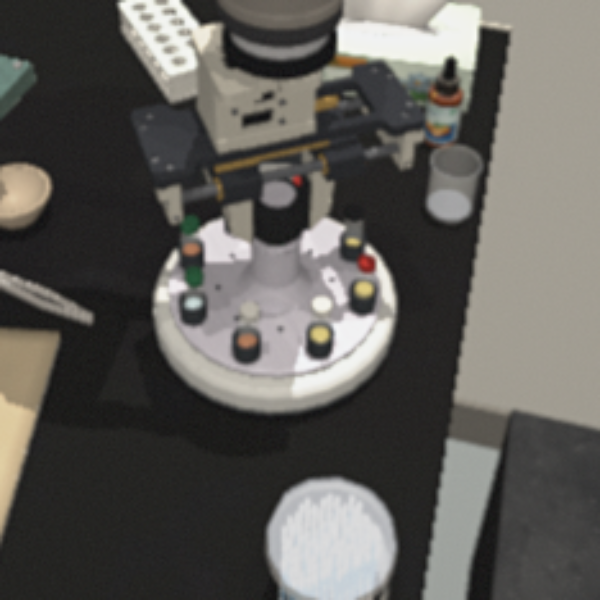

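The picture shows the carousel turning CCW and the arm as compliant (about 0.1 mm/N). I'll press by commanded pose until the force is about 9 N, then turn.

```bash
cat >> h.py <<'E'
def to(P,deg):
    manip.move_j(inverse_kinematics(P,ori(np.radians(deg))))
E
python3 - <<'E'
from h import *
P=np.array([.5665,-.0439,.2862]); a=20
for _ in range(9):
    to(P,a); f=F(4); print(P[2].round(4),f.round(2),sense()['position'][2].round(4))
    if f[2]>9.0: break
    P[2]-=.0003
for a in (28,36,44,52,60,64):
    to(P,a); f=F(3); print(a,f.round(2),sense()['position'].round(4))
    if f[2]>13 or abs(f[3])>.5: break
st(); cv2.imwrite('pics/s3.png',cv2.resize(capture('side')[150:384,140:374],(600,600))[:,:,::-1])
E
```

```text
0.2862 [0.39 1.15 6.28 0.01] 0.2867
0.2859 [-0.48  0.51  7.58 -0.01] 0.2865
0.2856 [-0.1   1.14  7.11 -0.01] 0.2863
0.2853 [-0.27  0.64  7.71  0.01] 0.286
0.285 [-0.11  0.42  7.76  0.01] 0.2857
0.2847 [-0.38  1.12  8.38  0.01] 0.2854
0.2844 [-0.46  0.99  8.3   0.01] 0.2852
0.2841 [-0.44  1.42  8.69 -0.01] 0.2849
0.2838 [-0.45  1.36  8.74  0.  ] 0.2847
28 [-0.61  1.39  9.23  0.01] [ 0.5667 -0.0438  0.2844]
36 [-0.08  1.51  9.11 -0.02] [ 0.5667 -0.0438  0.2844]
44 [-0.58  1.11  8.86  0.01] [ 0.5668 -0.0438  0.2845]
52 [-0.16  1.39  8.38 -0.  ] [ 0.5668 -0.0438  0.2845]
60 [-0.42  0.8   8.68  0.01] [ 0.5668 -0.0438  0.2845]
64 [-0.3   1.53  9.06  0.  ] [ 0.5668 -0.0437  0.2845]
 t16.69 p [ 0.5668 -0.0437  0.2845] f [-0.35  1.45  8.68] mz [ 0.404 -0.144 -0.027] op 0.0417 a 63.8 q6 -1.327
```

View pics/s3.png

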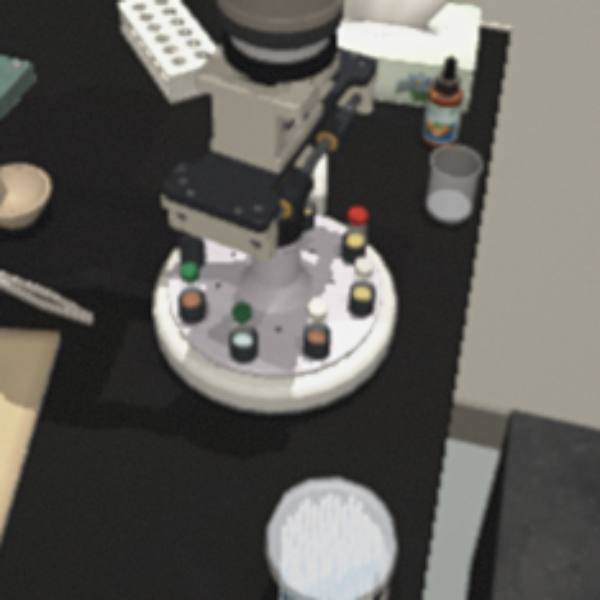

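```bash
python3 - <<'E'
from h import *
S=lambda x,y:(140+x*.39-.3,150+y*.39-.3); c=np.array([.5665,-.0439])
for n,xy in dict(red=(358,214),wh=(365,265),wh2=(318,307),gr2=(242,311),gr=(188,270)).items():
    w=atz('side',S(*xy),.092)[:2]-c; print(n,np.linalg.norm(w).round(4),np.degrees(np.arctan2(w[1],w[0])).round(1))
P=np.array([.5665,-.0439,.2838]); a=64
f=F(4)
while f[2]>3 and P[2]<.2895:   # let knob up until the key bears on the ring
    P[2]+=.0004; to(P,a); f=F(3); print(P[2].round(4),f.round(2),sense()['position'][2].round(4))
E
```

```text
red 0.0719 25.9
wh 0.0701 -17.8
wh2 0.0686 -63.4
gr2 0.0695 -109.4
gr 0.0696 -156.4
0.2842 [0.34 1.35 8.82 0.01] 0.2851
0.2846 [ 0.43  1.83  7.8  -0.  ] 0.2855
0.285 [0.3  1.61 7.91 0.02] 0.2858
0.2854 [0.37 1.87 7.37 0.03] 0.2862
0.2858 [0.64 1.43 6.62 0.02] 0.2865
0.2862 [ 1.39  1.81  5.99 -0.03] 0.2867
0.2866 [3.22 1.6  3.6  0.  ] 0.2867
0.287 [ 4.4   1.8   1.04 -0.03] 0.2868
```

Carousel has turned about 56°, with the lost motion taken up, and the slot is expected 11–21° further on. The key is resting on the ring, so I'll feel for the slot in small steps.

```bash
python3 - <<'E'
from h import *
P=np.array([.5665,-.0439,.2871]); a=64; found=False
for a in [66,68,70,72]+list(np.arange(72.7,89,.7)):
    to(P,a); manip.sleep(.05); f=F(3); s=sense(); print(round(a,1),f.round(2),s['position'][2].round(4))
    if f[2]>5: found=True; break
    if f[2]<-6 or abs(f[3])>.35: print('stop'); break
if found:
    for _ in range(16):
        P[2]+=.0004; to(P,a); f=F(3); print(P[2].round(4),f.round(2),sense()['position'][2].round(4))
        if f[2]<1.5: break
st()
E
```

```text
66 [ 4.97  2.16  0.09 -0.08] 0.2868
68 [ 4.92  2.03  0.54 -0.08] 0.2868
70 [ 4.87  2.37  0.44 -0.11] 0.2868
72 [ 4.88  2.71  0.45 -0.07] 0.2868
72.7 [ 4.92  2.17 -0.07 -0.33] 0.2868
73.4 [ 4.57  2.12 -0.02 -0.3 ] 0.2868
74.1 [ 5.41  2.34  0.6  -0.29] 0.2868
74.8 [ 5.38  1.93  0.17 -0.31] 0.2868
75.5 [ 4.64  2.02  0.67 -0.29] 0.2868
76.2 [ 4.56  2.42  0.7  -0.24] 0.2868
76.9 [ 4.57  2.12  1.15 -0.19] 0.2869
77.6 [ 4.63  1.99  0.99 -0.26] 0.2869
78.3 [ 4.3   2.91  2.49 -0.16] 0.2871
79.0 [ 3.72  3.1   5.96 -0.05] 0.2876
0.2875 [ 3.77  3.3   5.51 -0.05] 0.288
0.2879 [ 3.78  3.4   5.76 -0.07] 0.2883
0.2883 [ 4.18  3.5   5.29 -0.07] 0.2886
0.2887 [ 4.41  3.68  4.42 -0.06] 0.289
0.2891 [ 4.11  3.11  4.47 -0.01] 0.2893
0.2895 [ 4.13  2.94  3.51 -0.02] 0.2896
0.2899 [ 4.    2.98  3.82 -0.03] 0.29
0.2903 [ 4.23  3.3   3.36 -0.02] 0.2903
0.2907 [4.52 3.07 2.74 0.01] 0.2906
0.2911 [ 5.18  3.29 -0.18 -0.02] 0.2907
 t27.11 p [ 0.5667 -0.0437  0.2907] f [ 5.31  2.78 -0.73] mz [ 0.846 -1.157 -0.008] op 0.0415 a 79.0 q6 -1.591
```

The knob rose 3.9 mm to its top stop. I'll release it, back away and check.

```bash
python3 - <<'E'
from h import *
P=np.array([.5665,-.0439,.2911])
fingers.gripper_to(.058); manip.move_linear(P+[0,0,.06],rate=.15); manip.goto([.50,-.02,.42],ori(0)); st()
for n in('top','side'): cv2.imwrite(f'pics/{n}4.png',capture(n)[:,:,::-1])
a=cv2.imread('pics/top4.png')[130:250,220:380]; b=cv2.imread('pics/side4.png')[170:320,180:330]
cv2.imwrite('pics/m4.png',np.hstack([cv2.resize(a,(400,300)),cv2.resize(b,(400,400))[:300]]) if 0 else cv2.resize(b,(600,600),interpolation=cv2.INTER_CUBIC))
E
```

```text
t29.44 p [ 0.5001 -0.02    0.4193] f [0.07 0.24 0.16] mz [-0.039 -0.09   0.015] op 0.0581 a 0.1 q6 -0.194
```

View pics/m4.png

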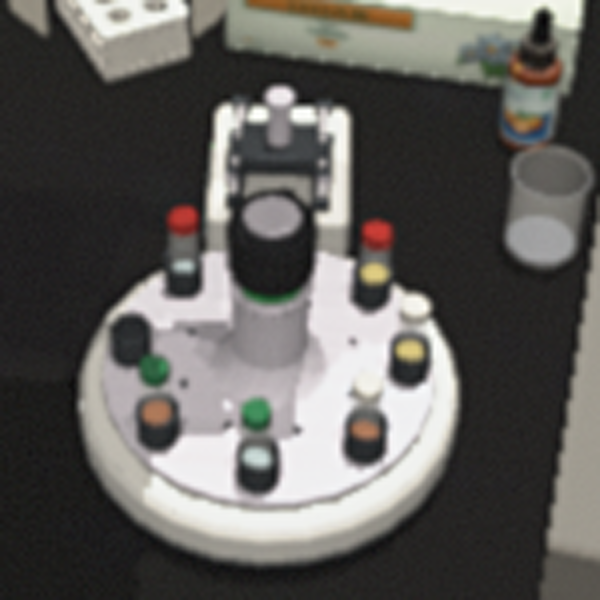

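The green band shows, so the knob is up and locked. The black vial is behind the knob at the station, and the hood is still open. Next is the hood.

```bash
python3 - <<'E'
from h import *
a=-2.; g=np.array([.5700,.0547]); u=-np.array([np.cos(np.radians(88)),np.sin(np.radians(88)),0])
fingers.gripper_to(.045,6)
manip.goto([*g,.36],ori(np.radians(a))); manip.move_linear([*g,.290],rate=.12); f0=F(5); st('down')
fingers.gripper_to(.005,6); st('grip'); CMD[0]=np.array([*g,.290]); center(4); P=CMD[0].copy(); f0=F(5); print('f0',f0@np.r_[u,0])
d=0
while d<.034:
    d+=.002 if d<.018 else .0006
    q=P+u*d; manip.move_linear(q,rate=.02); f=F(3)[:3]; s=sense(); 
    print(round(d,4),'along',round(-f@u,2),'x',f[0].round(2),'z',f[2].round(2),'act',((s['position']-P)@u).round(4))
    if -f@u>7 or abs(f[0])>12: break
st(); np.save('hp.npy',q)
E
```

```text
down t31.38 p [0.5703 0.0545 0.2913] f [ 0.4  -0.19  0.41] mz [-0.023 -0.085 -0.047] op 0.0449 a -2.0 q6 -0.003
grip t31.98 p [0.5703 0.0547 0.2901] f [ 2.94  0.42 -0.54] mz [-0.012 -0.471  0.011] op 0.014 a -2.0 q6 -0.003
  lat 2.9 0.0142
  lat -1.23 0.0139
  lat 0.23 0.0141
f0 -0.884619308333168
0.002 along 1.15 x 0.11 z 2.02 act 0.002
0.004 along 0.92 x 0.28 z 1.39 act 0.0041
0.006 along 0.51 x -0.3 z 2.06 act 0.0062
0.008 along 0.3 x -0.18 z 2.44 act 0.0082
0.01 along 1.06 x 0.09 z 2.93 act 0.0101
0.012 along 0.79 x 0.08 z 2.23 act 0.0121
0.014 along 1.16 x 0.26 z 2.62 act 0.0141
0.016 along 1.0 x 0.08 z 2.83 act 0.0161
0.018 along 0.61 x 0.25 z 3.09 act 0.0181
0.0186 along 1.33 x -0.21 z 2.79 act 0.0186
0.0192 along 1.67 x 0.31 z 3.69 act 0.0192
0.0198 along 1.79 x 0.16 z 3.09 act 0.0198
0.0204 along 1.69 x -0.58 z 2.77 act 0.0205
0.021 along 1.61 x -0.15 z 3.27 act 0.021
0.0216 along 2.0 x -0.19 z 2.85 act 0.0216
0.0222 along 1.6 x -0.4 z 3.68 act 0.0222
0.0228 along 1.36 x -0.37 z 3.94 act 0.0228
0.0234 along 1.42 x -0.45 z 3.36 act 0.0235
0.024 along 1.97 x -0.06 z 3.24 act 0.0241
0.0246 along 2.09 x -0.33 z 3.01 act 0.0246
0.0252 along 2.12 x 0.1 z 3.33 act 0.0253
0.0258 along 5.51 x -0.71 z 3.15 act 0.0255
0.0264 along 7.07 x 0.54 z 3.2 act 0.0258
 t39.66 p [0.5696 0.0289 0.29  ] f [0.79 6.41 3.43] mz [ 1.057 -0.098 -0.016] op 0.0137 a -2.0 q6 -0.05
```

The hood met its rubber stop at 7 N. The post is at y=0.0289, against 0.0296 expected when closed. I'll release it and check.

```bash
python3 - <<'E'
from h import *
q=np.load('hp.npy')
fingers.gripper_to(.045); manip.move_linear(q+[0,0,.08],rate=.12); manip.goto([.42,-.15,.42],ori(0)); st()
for n in('top','side'): cv2.imwrite(f'pics/{n}5.png',capture(n)[:,:,::-1])
a=cv2.imread('pics/top5.png')[140:240,230:370]; b=cv2.imread('pics/side5.png')[170:320,180:330]
cv2.imwrite('pics/m5.png',np.hstack([cv2.resize(a,(420,300),interpolation=cv2.INTER_CUBIC),cv2.resize(b,(300,300),interpolation=cv2.INTER_CUBIC)]))
E
```

```text
t42.12 p [ 0.4205 -0.1497  0.4197] f [0.21 0.29 0.24] mz [-0.    -0.081 -0.04 ] op 0.0452 a -0.0 q6 -0.514
```

View pics/m5.png

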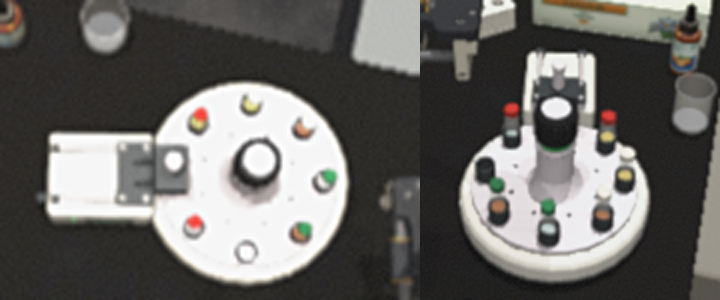

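The hood is over the station: the post-to-knob distance in the picture is about 73 mm. The green band still shows, and all the visible vials are upright with the surroundings undisturbed. Handing in.

```bash
python3 -c "
from h import *
manip.finish_job(); st()"
```

```text
the job is handed in; nothing more can be done
the job is handed in; nothing more can be done
```

The black-capped vial is at the reading station with the knob locked and the hood closed over it. I handed the job in at about 42 s of the 67 s allowed.

- **Carousel:** I pressed the knob with about 9 N and turned the carousel counter-clockwise, the shorter way. I then let the key rest on the ring and felt for the slot in 0.7° steps. The knob rose 3.9 mm to its top stop, with 0.33 N m at most on it during the turn.
- **Hood:** I slid it about 25.5 mm until it met the rubber stop at about 7 N, then released it and moved the arm clear.

**Last checks:**
- The green band shows under the knob.
- The hood post is about 73 mm from the spindle; 73.5 mm means closed.
- The six visible vials stand upright, and the bottle and beaker look undisturbed; the rack was not in that last picture.
- The black vial is under the hood. I last saw it only as the one cap hidden behind the knob, so its position rests on the other vials' angles and the locked slot.

**Disagreements:**
- The networks' image positions for the knob and post were far off, so I used pixel positions read from the pictures.
- While pressed, the gripper had gone down about 2.4 mm past the ring contact, more than the spring force suggested (about 1 mm). The grip may have slipped slightly; forces stayed under 10 N.

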